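Lock the last quarter-turn fastener on a control-unit housing

ROBOT

A 7-joint arm with a two-finger parallel gripper is mounted at the origin on the work surface. World frame = base frame: x ahead of the robot, y to its left, z up, the work surface at z = 0. Lengths are in m, angles in rad, forces in N, time in s.
With the tool pointing down it reaches from about 0.4 to 0.9 m from the base axis. Payload 5.6 kg.
Tool frame: the origin (TCP) lies at the very end of the fingers, on their centre line; the grasp point (between the pads) lies 19 mm behind it; z points along the fingers, y is the line along which they close (so a half turn about z gives the same grasp; the last joint's range is limited). The gripper opens to 92 mm and grips with 3 to 60 N. Pads are 20 mm wide; open, the fingers measure 128 mm over their backs; the gripper's body (75 mm by 189 mm) begins 69 mm behind the grasp point.
Start: joints at [-1.168, 0.468, -0.012, 1.603, 0.006, 1.071, -0.056], TCP at [0.28, 0.586, 0.215] pointing down, gripper open.
Joint ranges: [-2.53, 2.53], [-0.31, 2.02], [-1.57, 1.55], [0.28, 2.44], [-1.29, 4.43], [0.15, 1.84], [-2.92, 2.92]. Speed limits (rad/s): [2.57, 2.57, 3.14, 3.14, 3.14, 3.14, 3.14].

INTERFACE

Orientations are given as a rotation vector (axis times angle).
In Python, from cell import monitor, vision, r gives the robot as it stands.
- The arm moves only by the shell command python3 -m pendant 'ROWS' [OPENING] [FORCE]. ROWS is JSON, a list of rows, each a list of 4 numbers: the shift along the tool's x, y, z in mm, then the turn about the tool's z in degrees. A call has exactly 5 rows; each row shifts and turns the commanded pose from where the row before left it, along the tool's axes as they then stand; what a row does not reach is not made up. A row lasts 1/8 s, in which the tool goes at most 62.5 mm and 10.7 degrees, less where a joint would pass 70% of its speed; a pose out of reach is approached as far as the arm can. A call with a gripper value outside its range is refused whole. OPENING is the finger opening in mm, from 0 to 91.9, set as the call begins (- or left out, the last holds). The fingers move at their own pace and stop on an object; FORCE is the grip in N (left out, the last holds). Time passes only in rows, so rows that do not move let the fingers close, or fill a call up. It gives the time, the measured TCP pose, the force, the opening and the grip force at its end, in the units of the state.
- monitor.state(): the state, without advancing time (a new reading comes with each control period).
- vision.snapshot(name): name is "scene" or "top" or "wrist"; returns a dict with "img" (384x512x3 uint8, red, green, blue), "camera_matrix" (3x3 intrinsics, pixels), "rvec" (rotation vector, rad) and "tvec" (3), from world to camera coordinates, as OpenCV has them. Camera axes: x right, y down, z forward; pixel columns grow to the right and rows downward; lengths in m; the calibration is good to about 2 mm. A picture is of the moment at which its call begins. There is no depth.
- r.sign_off(): hands the job in; it is judged then, once.
The state is a dict: "time_s": time; "qpos": joint angles; "joint_velocities": joint speeds; "effort": joint torques, N m; "tool_pos": TCP position; "tcp_rot": TCP orientation; "wrist_force": force on the tool from outside, world axes, zero at the start; "moment": the same for the moment, N m; "finger_gap": finger opening in m; "grip_force": force on a finger pad.
Only numpy, scipy, OpenCV 4.12 (cv2) and the standard library are available. Lean on these libraries where they do the work, as an engineer would, in place of code of your own. Each camera call takes 0.05 s, during which the arm holds its last target. There are 200 camera calls.

TASK

One of the three wing fasteners on the white housing's cover still stands proud. Turn its wing until it lines up with the slot beneath it, push it in all the way, then give it a quarter turn clockwise (seen from above) so that it stays locked, and let go. Leave the two fasteners that are already locked as they are, and do not disturb the small white unit or the black bin.

Things in the scene. Friction and masses are not known exactly. Their poses are not given: they have to be found in the camera images.
- wing_grip (a point): Middle of the proud fastener's upright grey wing, a plate 40 mm long, 10 thick, 32 high on a short steel stem: the point to grip. At the start 46 mm above the boss's underside (106 above the bench); the wing reaches 21 mm below and 11 above it. x axis along the wing's length, y across it, z up; it turns and sinks with the wing. Fingers have clear space all round.
- boss: White square boss, 76 mm wide, 6 high, fixed on the cover under the proud fastener; origin at the centre of its underside, 60 mm above the bench; its z axis (up) is the fastener's axis. Dark slot 54 x 18 mm in its top, lengthwise along its x axis. The steel cross bar (44 x 8 mm) under the wing, parallel to it, passes the slot only within about 10 degrees of its direction.
- wing (a joint): Turn of the proud fastener's wing, rad: 0 = along the slot (boss x axis), growing clockwise seen from above to a stop at 1.57 (across the slot); other stop -0.5. Starts at 0.5 to 1.0, so turn it back (anticlockwise) to line up and, once pushed in, clockwise to lock. Turns stiffly (0.04 N m) and stays where left.
- plunger (a joint): How far the proud fastener is pushed in, m: 0 = proud (start), 0.0135 = fully down (stop). Sprung up: 4 N at the top, 7 N at the bottom. Not lined up it stops at about 0.001. Lined up and fully in, it can be turned clockwise under the plate and then holds itself at about 0.012 when released; let go without the turn it springs back up.
- wing1 (a joint): Turn of one of the two fasteners already locked, on the same cover 125 or 250 mm from the proud one (identical, but 12 mm lower, its wing across its slot): about 1.5, same sense as joint wing. To be left alone.
- wing2 (a joint): Turn of the other locked fastener: about 1.5. To be left alone.
- small_unit: Bystander: loose white plastic unit, 85 x 105 x 30 mm, lying on the bench beside the housing; origin at the centre of its underside.
- bin: Bystander: open black plastic bin with white spacers in it, 130 x 180 x 50 mm, fixed to the bench on the housing's other side; origin at the centre of its underside.

How it is judged:
By the outcome, as a careful person would: the job done as asked, in the order asked, and still so for the second after the job is handed in, with the robot touching nothing.
It also fails if it takes over 38 s, if anything falls off the work surface, if the arm or the gripper's body presses on something with over 40 N, if the wrist force passes 120 N, or if a joint passes its speed limit or range.

## Working session

There is one attempt and no reset: what is moved stays moved. The work goes in short steps, Python scripts to look and compute and a shell command to move; the robot and the scene stay as the last step left them, time stands still between calls to the robot, and variables do not carry over. Pictures are saved under pics/ and viewed, at most 10 in all, crops included, and the job is handed in when it is done.

```bash
mkdir -p pics; cat > h.py <<'E'
import numpy as np,cv2
from cell import monitor,vision,r
def snap(n,f):
    s=vision.snapshot(n);cv2.imwrite(f'pics/{f}.png',s['img'][:,:,::-1])
    np.savez(f'pics/{f}.npz',K=s['camera_matrix'],r=s['rvec'],t=s['tvec'],img=s['img']);return s
def ray(f,uv):
    d=np.load(f'pics/{f}.npz');R=cv2.Rodrigues(d['r'])[0];c=-R.T@d['t'].reshape(3)
    v=R.T@np.linalg.inv(d['K'])@[uv[0],uv[1],1];return c,v/np.linalg.norm(v)
def atz(f,uv,z):
    c,v=ray(f,uv);return c+v*(z-c[2])/v[2]
def tri(obs):
    A=0;b=0
    for f,uv in obs:
        c,v=ray(f,uv);P=np.eye(3)-np.outer(v,v);A=A+P;b=b+P@c
    return np.linalg.solve(A,b)
def proj(f,X):
    d=np.load(f'pics/{f}.npz');return cv2.projectPoints(np.float64(X).reshape(-1,3),d['r'],d['t'],d['K'],None)[0].reshape(-1,2)
E
python3 - <<'E'
from h import *
a=snap('scene','s0')['img'];b=snap('top','t0')['img']
cv2.imwrite('pics/both.png',cv2.resize(np.vstack([a,b]),None,fx=.78,fy=.78)[:,:,::-1])
for n in('s0','t0'):print(ray(n,(256,192)))
print(monitor.state())
E
```

```text
(array([0.81593186, 0.49756795, 0.97779069]), array([-0.28155242, -0.4702188 , -0.83643441]))
(array([0.29307383, 0.02110381, 1.11453765]), array([ 0.22882105, -0.00828522, -0.97343325]))
{'time_s': 0.1, 'qpos': array([-1.16800259,  0.46826429, -0.01154396,  1.60354446,  0.00602662,
        1.07138716, -0.05629937]), 'joint_velocities': array([-0.00072457, -0.00125706, -0.00080349, -0.00204283,  0.00012389,
        0.00014842,  0.00140827]), 'effort': array([ 9.99478652e-04, -5.21640337e+01, -1.26539313e-02, -2.44362348e+01,
       -5.67928352e-02,  1.41741973e-02,  4.17226317e-05]), 'tool_pos': array([0.28013731, 0.58595148, 0.21374633]), 'tcp_rot': array([-6.94584525e-01, -3.06365560e+00,  2.45005349e-03]), 'wrist_force': array([-0.1724877 ,  0.04167488,  0.26796376]), 'moment': array([-0.02827346,  0.04459575, -0.00486203]), 'grip_force': 0.0, 'finger_gap': 0.09181841356231932}
```

View pics/both.png

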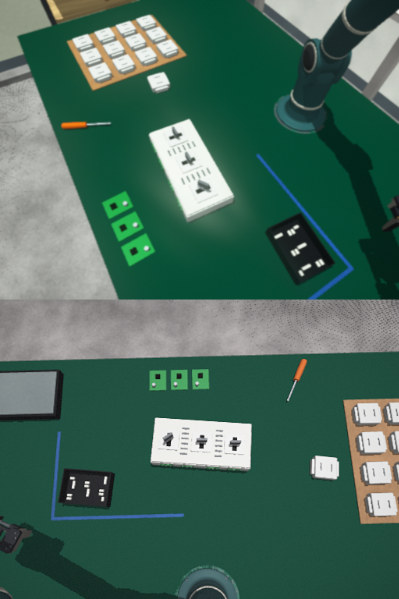

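The proud fastener is at the bin-side end of the housing: about (203,186)/0.78 in scene and (168,140)/0.78 in top. I'll take enlarged crops of both.

```bash
python3 - <<'E'
from h import *
a=cv2.imread('pics/s0.png')[200:290,215:315];b=cv2.imread('pics/t0.png')[150:220,185:275]
a=cv2.resize(a,None,fx=6,fy=6,interpolation=cv2.INTER_CUBIC)[:,:600];cv2.imwrite('pics/ca.png',a)
b=cv2.resize(b,None,fx=8,fy=8,interpolation=cv2.INTER_CUBIC);cv2.imwrite('pics/cb.png',b)
E
```

```text
(no output)
```

View pics/ca.png

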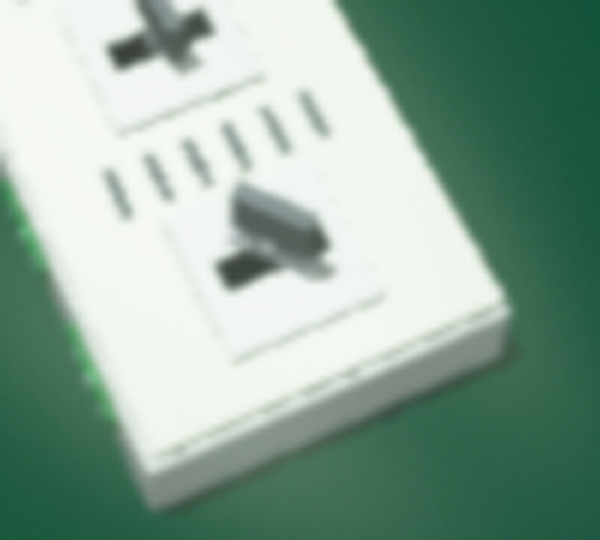

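View pics/cb.png

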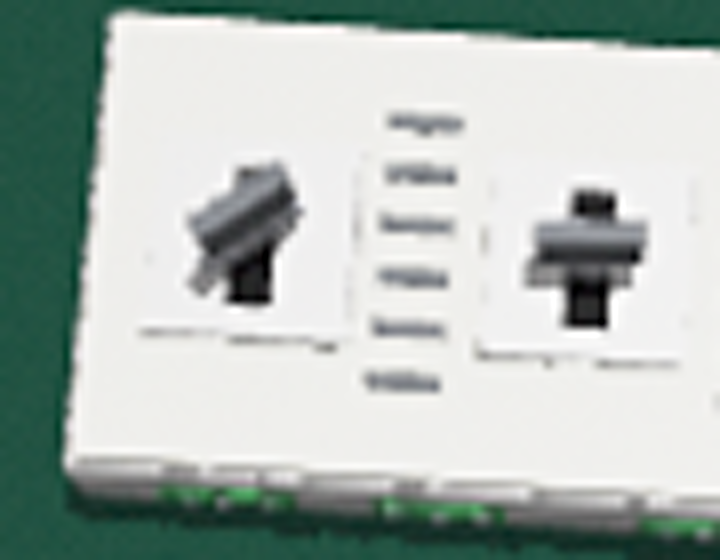

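The crops show the wing top's centre near ca (283,208) and cb (240,197). The slot ends show in cb at about (252,170) and (248,303).

```bash
python3 - <<'E'
from h import *
A=lambda u:(215+u[0]/6,200+u[1]/6)
B=lambda u:(185+u[0]/8,150+u[1]/8)
p=tri([('s0',A((283,208))),('t0',B((240,197)))]);print('top',p)
l=[atz('t0',B(u),.117) for u in((192,222),(282,172))];print('wing',l,np.degrees(np.arctan2(*(l[1]-l[0])[1::-1])))
q=[atz('t0',B(u),.066) for u in((255,172),(248,303))];print('slot',q,np.degrees(np.arctan2(*(q[1]-q[0])[1::-1])))
q=[atz('t0',B(u),.06) for u in((115,10),(70,462))];print('edge',q,np.degrees(np.arctan2(*(q[1]-q[0])[1::-1])))
e=[atz('s0',A(u),.06) for u in((155,470),(510,308))];print('edge s',e,np.degrees(np.arctan2(*(e[1]-e[0])[1::-1])))
s=monitor.state();print(cv2.Rodrigues(s['tcp_rot'])[0].round(3))
w=snap('wrist','w0');R=cv2.Rodrigues(w['rvec'])[0];print('cam',-R.T@w['tvec'].ravel(),R.round(3),w['camera_matrix'])
E
```

```text
top [0.58012458 0.13021552 0.11205925]
wing [array([0.57252229, 0.14415488, 0.117     ]), array([0.59000061, 0.11225228, 0.117     ])] -61.28319911510801
slot [array([0.60545791, 0.12696581, 0.066     ]), array([0.55528557, 0.12982744, 0.066     ])] 176.73561734115074
edge [array([0.67256791, 0.18028223, 0.06      ]), array([0.49852912, 0.19601895, 0.06      ])] 174.83332048401095
edge s [array([0.67463249, 0.18975058, 0.06      ]), array([0.50166435, 0.2048209 , 0.06      ])] 175.02052373227457
[[-0.902  0.431 -0.001]
 [ 0.431  0.902 -0.001]
 [-0.    -0.002 -1.   ]]
cam [0.21438267 0.61908909 0.38471383] [[ 0.432  0.902 -0.   ]
 [ 0.87  -0.416  0.265]
 [ 0.239 -0.115 -0.964]] [[334.65600568   0.         254.51265024]
 [  0.         334.65600568 194.6633911 ]
 [  0.           0.           1.        ]]
```

```bash
python3 -m pendant '[[-45,-27,0,0],[-45,-27,0,0],[-45,-27,0,0],[-45,-27,0,0],[-45,-27,0,0]]'; python3 -m pendant '[[-45,-27,0,0],[-45,-27,0,0],[-45,-27,0,0],[-45,-27,0,0],[-10,-5,0,0]]'
python3 -m pendant '[[0,0,0,0],[0,0,0,9],[0,0,0,9],[0,0,0,9],[0,0,0,8]]'
python3 - <<'E'
from h import *
snap('wrist','w1');cv2.imwrite('pics/w1b.png',cv2.resize(cv2.imread('pics/w1.png'),(768,576),interpolation=cv2.INTER_CUBIC))
s=monitor.state();print(s['tool_pos'],cv2.Rodrigues(s['tcp_rot'])[0].round(3),s['time_s'])
E
```

```text
time_s: 0.78
tool_pos: [0.4258, 0.366, 0.2145]
tcp_rot: [-0.695, -3.064, 0.0]
wrist_force: [0.2, -0.1, 0.7]
finger_gap: 0.0919
grip_force: 0.0
time_s: 1.4
tool_pos: [0.5495, 0.1794, 0.2145]
tcp_rot: [0.704, 3.061, -0.002]
wrist_force: [0.4, 0.4, -0.8]
finger_gap: 0.0922
grip_force: 0.0
time_s: 2.02
tool_pos: [0.5464, 0.1864, 0.2144]
tcp_rot: [-1.584, -2.711, -0.0]
wrist_force: [-0.1, 0.3, -0.2]
finger_gap: 0.0917
grip_force: 0.0
[0.54647549 0.18634555 0.21438526] [[-0.487  0.873 -0.001]
 [ 0.873  0.487  0.001]
 [ 0.001 -0.    -1.   ]] 2.075
```

View pics/w1b.png

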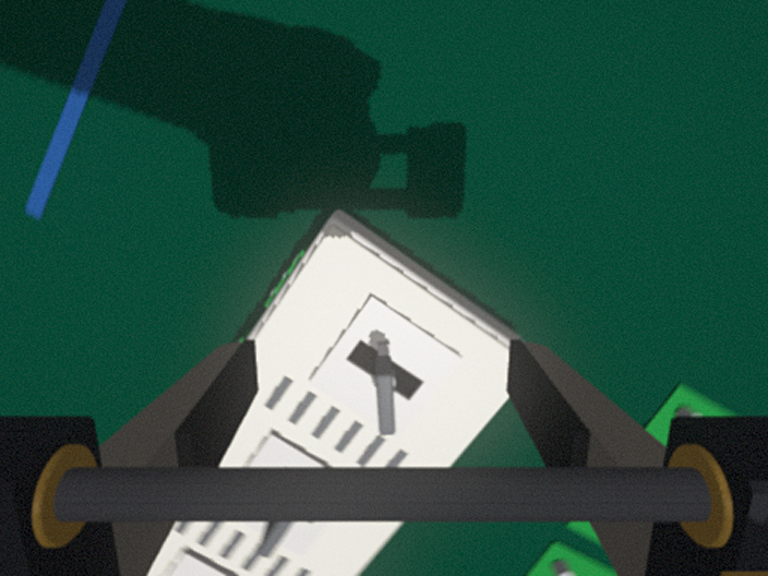

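The wrist view (1.5x) shows the slot corners at (361,341), (423,380), (412,398) and (347,357). The wing's top face runs from (382,366) to (388,433), with the boss corners at (372,294), (463,356) and (310,377).

```bash
python3 - <<'E'
from h import *
W=lambda u:(u[0]/1.5,u[1]/1.5)
yaw=lambda d:np.degrees(np.arctan2(d[1],d[0]))
sl=np.array([atz('w1',W(u),.066) for u in((361,341),(423,380),(412,398),(347,357))])
print('slot c',sl.mean(0),yaw(sl[1]-sl[0]),yaw(sl[2]-sl[3]),np.linalg.norm(sl[1]-sl[0]))
b=np.array([atz('w1',W(u),.066) for u in((372,294),(463,356),(310,377))])
print('boss edges',yaw(b[1]-b[0]),yaw(b[2]-b[0]),np.linalg.norm(b[1]-b[0]),np.linalg.norm(b[2]-b[0]))
w=np.array([atz('w1',W(u),.117) for u in((382,366),(388,433))]);print('wing',w,w.mean(0),yaw(w[1]-w[0]),np.linalg.norm(w[1]-w[0]))
B=lambda u:(185+u[0]/8,150+u[1]/8);A=lambda u:(215+u[0]/6,200+u[1]/6)
print('tri', tri([('w1',W((385,399.5))),('t0',B((240,197))),('s0',A((283,208)))]),tri([('w1',W((385,399.5))),('s0',A((283,208)))]))
E
```

```text
slot c [0.58382604 0.12956729 0.066     ] -4.6494448294378 -5.099115662688867 0.0514325233491713
boss edges -5.993941184996604 -96.5813732101649 0.07597839161776819 0.07352514624959791
wing [[0.56919075 0.14970004 0.117     ]
 [0.5936256  0.11363301 0.117     ]] [0.58140817 0.13166653 0.117     ] -55.88297501613594 0.04356481688416279
tri [0.58079595 0.13043146 0.11322559] [0.58007295 0.13522844 0.12091214]
```

```bash
python3 -m pendant '[[-33,1.5,0,0],[-33.2,1.6,0,0],[0,0,25,-3],[0,0,25,0],[0,0,0,0]]' 50
python3 -m pendant '[[0,0,0,0],[0,0,0,0],[0,0,0,0],[0,0,0,0],[0,0,0,0]]'
python3 - <<'E'
from h import *
snap('wrist','w2');cv2.imwrite('pics/w2b.png',cv2.resize(cv2.imread('pics/w2.png')[120:320,126:386],(780,600),interpolation=cv2.INTER_CUBIC))
s=monitor.state();print(s['tool_pos'],cv2.Rodrigues(s['tcp_rot'])[0].round(3),s['time_s'])
print(proj('w2',s['tool_pos']))
E
```

```text
time_s: 2.7
tool_pos: [0.581, 0.1292, 0.1627]
tcp_rot: [-1.505, -2.754, 0.004]
wrist_force: [-0.5, -0.1, 0.5]
finger_gap: 0.0499
grip_force: 0.0
time_s: 3.32
tool_pos: [0.5831, 0.1276, 0.1648]
tcp_rot: [1.512, 2.754, 0.0]
wrist_force: [-0.3, -1.2, -0.0]
finger_gap: 0.0498
grip_force: 0.0
[0.5830592  0.12761146 0.16467815] [[-0.537  0.844  0.   ]
 [ 0.844  0.537  0.   ]
 [-0.     0.    -1.   ]] 3.375
[[251.47543943 242.81611244]]
```

View pics/w2b.png

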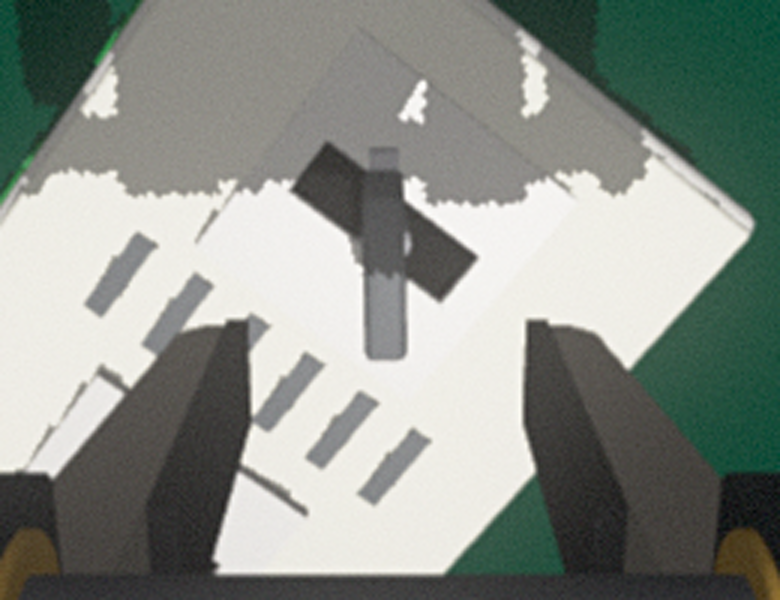

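The wing lies vertical in the image, so it is aligned with the tool. Its far top edge is at y=358, spanning x 365–406. The slot corners are at (327,142), (477,258), (440,300) and (292,188).

```bash
python3 - <<'E'
from h import *
W=lambda u:(126+u[0]/3,120+u[1]/3)
yaw=lambda d:np.degrees(np.arctan2(d[1],d[0]))
sl=np.array([atz('w2',W(u),.066) for u in((327,142),(477,258),(440,300),(292,188))])
print('slot c',sl.mean(0),yaw(sl[1]-sl[0]),yaw(sl[2]-sl[3]),np.linalg.norm(sl[1]-sl[0]))
e=np.array([atz('w2',W(u),.117) for u in((366,358),(406,358))]);print(e,np.linalg.norm(e[1]-e[0]))
x=np.array([-.537,.844,0]);c=e.mean(0)+.02*x;print('centre',c)
print(((proj('w2',[c+.02*x,c-.02*x])-[126,120])*3))
print('height: far-end mid', tri([('w2',W((386,358))),('w1',(388/1.5,433/1.5))]))
s=monitor.state();d=c-s['tool_pos'];y=np.array([.844,.537,0]);print('shift',d@x,d@y,s['tool_pos'])
E
```

```text
slot c [0.58404885 0.12921591 0.066     ] -6.03620971689575 -5.979442488871512 0.053207649152688156
[[0.5903589 0.1108376 0.117    ]
 [0.5982784 0.1158599 0.117    ]] 0.00937773510148743
centre [0.58357865 0.13022875 0.117     ]
[[385.87429277 191.93349789]
 [386.00066793 358.        ]]
height: far-end mid [0.59480088 0.1121422  0.11390226]
shift 0.0019300489808668682 0.0018439038332207303 [0.5830592  0.12761146 0.16467815]
```

```bash
python3 -m pendant '[[1.5,1.5,18,0],[0,0,20,0],[0,0,20,0],[0,0,19,0],[0,0,0,0]]' 
python3 -m pendant '[[0,0,0,0],[0,0,0,0],[0,0,0,0],[0,0,0,0],[0,0,0,0]]' 0 40
python3 -m pendant '[[0,0,0,0],[0,0,0,0],[0,0,0,0],[0,0,0,0],[0,0,0,0]]'
python3 -c "
from h import *
s=monitor.state();R=cv2.Rodrigues(s['tcp_rot'])[0];print(s['tool_pos'],np.degrees(np.arctan2(R[1,0],R[0,0])),s['moment'])"
```

```text
time_s: 4.0
tool_pos: [0.582, 0.1294, 0.0853]
tcp_rot: [-1.511, -2.751, 0.005]
wrist_force: [0.3, -0.7, -0.2]
finger_gap: 0.0502
grip_force: 0.0
time_s: 4.62
tool_pos: [0.5821, 0.1288, 0.0875]
tcp_rot: [-1.512, -2.752, 0.004]
wrist_force: [-4.4, -2.8, 3.7]
finger_gap: 0.0097
grip_force: 40.0
time_s: 5.25
tool_pos: [0.5821, 0.1288, 0.0874]
tcp_rot: [-1.512, -2.752, 0.004]
wrist_force: [-3.8, -2.2, 3.5]
finger_gap: 0.01
grip_force: 40.0
[0.58213413 0.12877852 0.08742436] 122.43337782961765 [-0.60087022  1.1745812   0.106708  ]
```

```bash
python3 -m pendant '[[0,-1.5,0,0],[0,0,0,-9],[0,0,0,-9],[0,0,0,-9],[0,0,0,-9]]' 
python3 -m pendant '[[0,0,0,-9],[0,0,0,-7],[0,0,0,0],[0,0,0,0],[0,0,0,0]]'
python3 - <<'E'
from h import *
s=monitor.state();R=cv2.Rodrigues(s['tcp_rot'])[0];print(s['tool_pos'],np.degrees(np.arctan2(R[1,0],R[0,0])),s['moment'])
snap('wrist','w3');cv2.imwrite('pics/w3b.png',cv2.resize(cv2.imread('pics/w3.png')[120:320,126:386],(780,600),interpolation=cv2.INTER_CUBIC))
E
```

```text
time_s: 5.88
tool_pos: [0.5818, 0.1285, 0.0877]
tcp_rot: [-0.58, -3.087, 0.001]
wrist_force: [-3.4, -2.4, 3.3]
finger_gap: 0.0096
grip_force: 40.0
time_s: 6.5
tool_pos: [0.5817, 0.1284, 0.0874]
tcp_rot: [-0.155, -3.137, 0.001]
wrist_force: [-3.9, -3.1, 3.2]
finger_gap: 0.0098
grip_force: 40.0
[0.58174971 0.12835293 0.08744628] 174.3385236028012 [-0.72421153  1.02118914  0.06455321]
```

View pics/w3b.png

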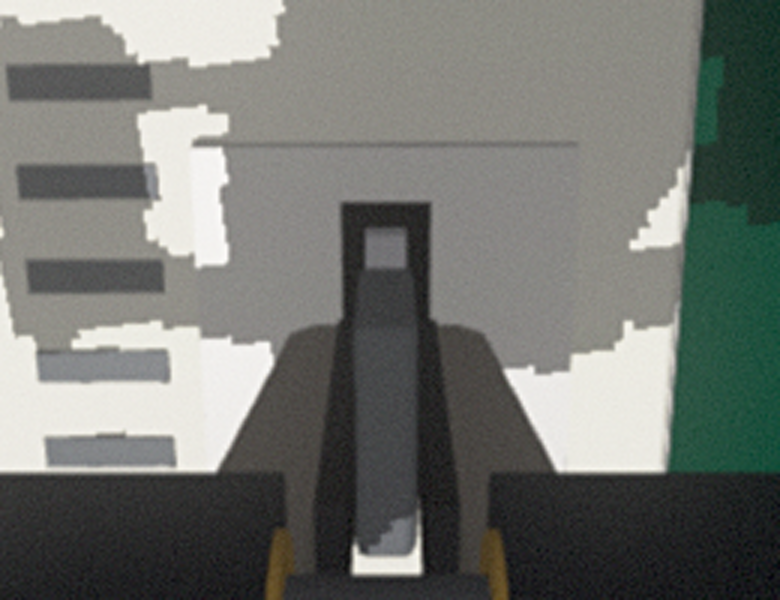

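The wing and cross bar are now in line with the slot: bar at x 365–406 inside slot at x 341–431. Next I push it in.

```bash
python3 -m pendant '[[0,0,4,0],[0,0,4,0],[0,0,4,0],[0,0,3,0],[0,0,0,0]]'
python3 -m pendant '[[0,0,0.5,0],[0,0,0,0],[0,0,0,0],[0,0,0,0],[0,0,0,0]]'
```

```text
time_s: 7.18
tool_pos: [0.5819, 0.1284, 0.0744]
tcp_rot: [-0.155, -3.137, 0.001]
wrist_force: [-8.5, -3.8, 17.6]
finger_gap: 0.01
grip_force: 40.0
time_s: 7.8
tool_pos: [0.5819, 0.1284, 0.0744]
tcp_rot: [-0.155, -3.137, 0.001]
wrist_force: [-11.3, -4.3, 20.8]
finger_gap: 0.0095
grip_force: 40.0
```

```bash
python3 -m pendant '[[0,0,0.5,0],[0,0,0,9],[0,0,0,9],[0,0,0,9],[0,0,0,9]]'
python3 -m pendant '[[0,0,0,9],[0,0,0,9],[0,0,0,9],[0,0,0,9],[0,0,0,9]]'
python3 -m pendant '[[0,0,0,8],[0,0,0,0],[0,0,0,0],[0,0,0,0],[0,0,0,0]]'
python3 - <<'E'
from h import *
s=monitor.state();R=cv2.Rodrigues(s['tcp_rot'])[0];print(s['tool_pos'],np.degrees(np.arctan2(R[1,0],R[0,0])),s['moment'])
E
```

```text
time_s: 8.43
tool_pos: [0.5821, 0.1287, 0.0743]
tcp_rot: [-1.124, -2.933, -0.0]
wrist_force: [-10.6, -3.4, 22.7]
finger_gap: 0.0094
grip_force: 40.0
time_s: 9.05
tool_pos: [0.5825, 0.1289, 0.0743]
tcp_rot: [-2.161, -2.28, -0.002]
wrist_force: [-8.6, -3.9, 21.7]
finger_gap: 0.0097
grip_force: 40.0
time_s: 9.68
tool_pos: [0.5826, 0.1289, 0.0743]
tcp_rot: [-2.309, -2.129, -0.002]
wrist_force: [-9.5, -2.9, 23.5]
finger_gap: 0.0098
grip_force: 40.0
[0.58261126 0.12891307 0.07434044] 85.36072169393145 [-0.9000076   2.62144659 -0.08265977]
```

```bash
python3 -m pendant '[[0,0,-1,0],[0,0,-1.5,0],[0,0,0,0],[0,0,0,0],[0,0,0,0]]'
python3 -m pendant '[[0,0,0,0],[0,0,0,0],[0,0,0,0],[0,0,0,0],[0,0,0,0]]' 40
python3 -m pendant '[[0,0,-25,0],[0,0,-25,0],[0,0,-25,0],[0,0,-25,0],[0,0,0,0]]'
python3 - <<'E'
from h import *
snap('wrist','w4');snap('scene','s4')
a=cv2.resize(cv2.imread('pics/w4.png')[70:384],(489,300))
b=cv2.resize(cv2.imread('pics/s4.png')[150:290,190:320],(279,300))
cv2.imwrite('pics/f4.png',np.hstack([a,b]))
E
```

```text
time_s: 10.3
tool_pos: [0.5825, 0.1289, 0.0746]
tcp_rot: [2.309, 2.129, 0.001]
wrist_force: [-4.0, -2.1, 6.6]
finger_gap: 0.0098
grip_force: 40.0
time_s: 10.92
tool_pos: [0.5823, 0.1289, 0.0741]
tcp_rot: [2.308, 2.131, 0.0]
wrist_force: [-0.7, -0.4, -0.4]
finger_gap: 0.0401
grip_force: 0.0
time_s: 11.55
tool_pos: [0.5836, 0.1291, 0.1759]
tcp_rot: [2.307, 2.13, 0.006]
wrist_force: [-0.2, -0.2, -0.1]
finger_gap: 0.0398
grip_force: 0.0
```

View pics/f4.png

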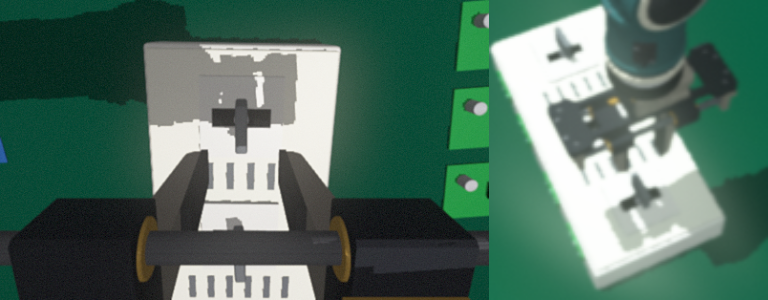

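The wing stands across its slot, from (241,100) to (241,153) in the wrist half, and no cross bar is visible. I'll check its height numerically.

```bash
python3 - <<'E'
from h import *
c=np.array([.5832,.1295,0]);x=np.array([np.cos(np.radians(85.3)),np.sin(np.radians(85.3)),0])
for z in(.117,.105,.1035):print(z,(proj('w4',[c+.02*x+[0,0,z],c-.02*x+[0,0,z]])-[0,70])*[489/512,300/314])
a=cv2.imread('pics/w4.png')[150:260,200:310];cv2.imwrite('pics/f5.png',cv2.resize(a,None,fx=5,fy=5,interpolation=cv2.INTER_CUBIC))
for z in(.117,.105):print(z,(proj('w4',[c-.02*x+[0,0,z]])-[200,150])*5)
E
```

```text
0.117 [[240.55358204 109.01818039]
 [240.55964762 159.48166612]]
0.105 [[240.60057192 105.44332831]
 [240.60446359 153.78862529]]
0.1035 [[240.60613863 105.01982892]
 [240.60978456 153.11269482]]
0.117 [[259.37157039 434.62071938]]
0.105 [[259.60618977 404.82713902]]
```

View pics/f5.png

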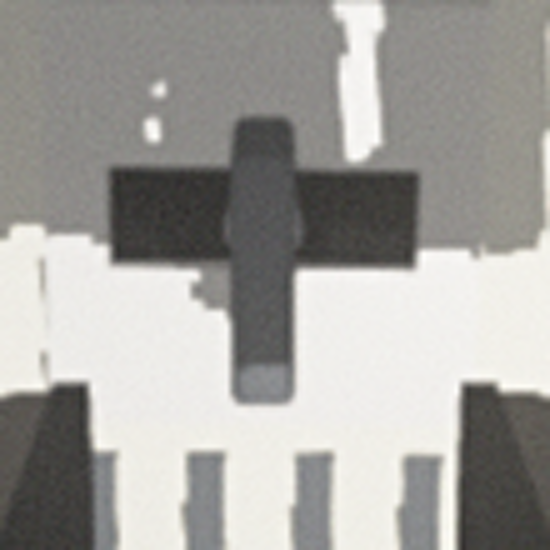

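The far end of the wing's top is at y≈403. That fits a top height of about 0.105 (predicted 405, against 435 if it were still proud), so the fastener is down, locked square across its slot, and the cross bar is hidden under the plate.

```bash
python3 -c "
from cell import r;print(r.sign_off())"
```

```text
the job is handed in; nothing more can be done
None
```

The proud fastener was lined up with its slot, pushed fully in, turned about 89° clockwise to lock and released; a wrist picture after letting go showed it still down and square across its slot, and I then handed the job in.

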